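Tilt the rolling pin out from under the sliding top tray

TASK

Take the rolling pin out of the two-tier utensil tray: it is longer than the opening beside the top tray, so if the top tray stands in the way slide it along the box (do not lift it off or tip it), then bring one end of the pin up first and draw the pin out on the slant. Finish while still holding the pin still in the air with the gripper, all of it higher than the top tray's carrying bar and touching nothing else. The cutlery stays in the top tray, the wooden spoon stays in the box, and the bowl and tumbler stay where they are.

Things in the scene. Friction and masses are not known exactly. Their poses are not given: they have to be found in the camera images.
- tray_box: Open bamboo box, fixed to the worktop, 228 x 366 mm outside, 72 mm high (the end walls are scooped to 52 mm over their middle 105 mm), walls 8 mm, floor 6 mm thick. Origin: centre of its underside; y along its length, z up. Inside 212 mm (x) by 350 mm (y). Ribs on its floor, 5 mm high and 4 mm wide, run lengthwise at x = -13, 13 and 46 mm; the pin rests on the first two.
- top_tray: Loose bamboo tray, 0.4 kg, 228 mm (x) by 140 mm (y), walls 32 mm high. It lies across the box's long rims and slides along the box's y with little friction, guided by runners under it that stop at the box's end walls (tray centre at y = +105 or -105 mm in the box). It starts anywhere between. Origin: centre of its underside, 72 mm above the worktop; y along the box.
- tray_bar (a point): Centre of the top tray's carrying bar: straight, round, 14 mm thick, 100 mm long along the tray's x, its centre 56 mm above the tray's underside (128 mm above the worktop; its top at 135 mm), 24 mm above the tray's walls. Can be gripped from above, fingers closing along the tray's y, to slide the tray.
- rolling_pin: Small wooden rolling pin, 320 mm long, about 0.17 kg: roller 34 mm in diameter and 216 mm long, with a dark turned handle 52 mm long and at most 22 mm thick at each end. Origin: its centre, on the axis; y along its length. At the start it lies lengthwise on two ribs of the box's floor (axis 24 mm above the worktop), partly under the top tray.
- pin_left_end (a point): End of the pin at its +y, on the axis, 160 mm from its centre.
- pin_right_end (a point): End of the pin at its -y, on the axis, 160 mm from its centre.
- wooden_spoon: Wooden spoon 316 x 54 x 14 mm lying lengthwise on the box's floor, about 77 mm to the box's +x side of the pin; origin: centre of its underside.
- fork: Steel fork 205 x 28 x 16 mm lying along x in the top tray's +y compartment, about 40 mm from the tray's middle; origin: centre of its underside.
- small_fork: Small steel fork 196 x 27 x 13 mm lying along x in the top tray's -y compartment, about 40 mm from the tray's middle; origin: centre of its underside.
- bowl: White bowl, 140 mm across, 63 mm high, on the worktop to the right; origin: centre of its underside.
- tumbler: Copper tumbler, 67 mm across, 102 mm high, on the worktop behind the box; origin: centre of its underside.
Not all that is in view belongs to the job. Leave any pink look-alike of the small_fork alone.

How it is judged:
By the outcome, as a careful person would: the job done as asked, in the order asked, and still so for the second after the job is handed in, while the arm keeps its last pose, push and grip.
It also fails if it takes over 56 s, if anything falls off the work surface, if the arm or the gripper's body presses on something with over 40 N, if the wrist force passes 120 N, or if a joint passes its speed limit or range.

ROBOT

A 6-joint arm with a two-finger parallel gripper is mounted at the origin on a cart in front of the work surface, level with it; the furniture and walls round the work are solid. World frame = base frame: x ahead of the robot, y to its left, z up, the work surface at z = 0. Lengths are in m, angles in rad, forces in N, time in s.
With the tool pointing down it reaches from about 0.35 to 0.975 m from the base axis. Payload 4.9 kg.
Tool frame: the origin (TCP) lies on the centre line of the jaws, within the pads' length; the fingertips stand manip.tip_reach ahead of it and the grasp point (between the pads) is the TCP (manip.tip_reach is the distance from the TCP to the fingertips, in m); z points along the fingers, y is the line along which they close (so a half turn about z gives the same grasp; the last joint's range is limited). The gripper opens to 85 mm and grips with 20 to 120 N. Pads are 22 mm wide; open, the fingers measure 114 mm over their backs; the gripper's body (76 mm by 85 mm) begins 54 mm behind the grasp point. The pads swing forward as they close: fully open they stand 13 mm farther back than shut.
Start: joints at [-1.422, 0.053, 1.613, -0, 1.476, -0.119], TCP at [0.165, -0.603, 0.224] pointing down, gripper open.
Joint ranges: [-3.01, 3.01], [-1.01, 2.22], [0.06, 2.58], [-1.02, 4.17], [0.09, 2.62], [-3.14, 3.14]. Speed limits (rad/s): [2.57, 2.57, 3.14, 3.14, 3.14, 3.14].

INTERFACE

Orientations are given as a unit quaternion [w, x, y, z].
In Python, from plant import manip gives the robot as it stands. The module is installed in compiled form; this text tells all that it offers.
- The arm moves only by the tool move_arm, never from a script. Its argument "rows" is a list of rows, each a list of 7 numbers: the shift along the tool's x, y, z in cm, then the turn, a rotation vector about the tool's x, y, z in degrees, then the opening, from -1 (shut) to 1 (fully open). In form: [[tx, ty, tz, ax, ay, az, jaw], ...]. A call has 1 to 20 rows; each row shifts and turns the commanded pose from where the row before left it, along the tool's axes as they then stand; what a row does not reach is not made up. A row lasts 1/12 s, in which the tool goes at most 41.7 mm and 7.16 degrees, less where a joint would pass 70% of its speed; a pose out of reach is approached as far as the arm can. A call is refused whole if a number of a shift passes 4.17 or a number of a turn 7.16, either way. A call with a gripper value outside its range is refused whole. The fingers move at their own pace and stop on an object; the grip force is fixed at half the most. Time passes only in rows, so rows that do not move let the fingers close. It gives the time, the measured TCP pose, the force, the opening and the grip force at its end, in the units of the state.
- manip.state(): the state, without advancing time (a new reading comes with each control period).
- manip.grab_frame(name): name is "scene" or "top" or "wrist"; returns a dict with "img" (400x640x3 uint8, blue, green, red), "mtx" (3x3 intrinsics, pixels), "k1" (the pictures are not rectified: a ray, as slopes to the right and down, at radius r is drawn at 1 + k1 r^2 times it, then the intrinsics apply), "R" (3x3) and "t" (3): a world point X has camera coordinates R X + t. Camera axes: x right, y down, z forward; pixel columns grow to the right and rows downward; lengths in m; the calibration is good to about 2 mm. A picture is of the moment at which its call begins. There is no depth.
- manip.job_done(): hands the job in; it is judged then, once.
The state is a dict: "time": time; "joint_pos": joint angles; "joint_vel": joint speeds; "joint_efforts": joint torques, N m; "tool_pos": TCP position; "tool_rot": TCP orientation; "contact_force": force on the tool from outside, world axes, zero at the start; "ft_torque": the same for the moment, N m; "gripper_width": opening from 0.0 (shut) to 1.0 (fully open); "grasp_force": force on a finger pad.
Only numpy, scipy, OpenCV 4.12 (cv2) and the standard library are available. Lean on these libraries where they do the work, as an engineer would, in place of code of your own. Each camera call takes 0.05 s, during which the arm holds its last target. There are 200 camera calls.

## Working session

There is one attempt and no reset: what is moved stays moved. The work goes in short steps, Python scripts to look and compute and a tool call to move; the robot and the scene stay as the last step left them, time stands still between calls to the robot, and variables do not carry over. Pictures are saved under pics/ and viewed, at most 10 in all, crops included, and the job is handed in when it is done.

Besides the shell and the picture viewer there is one more tool, called after "Request:" by a JSON object that holds its "api" and its "payload", one argument or row to a line. move_arm: Moves the arm, as the interface text tells. Its arguments: {"type":"object","properties":{"rows":{"type":"array","items":{"type":"array","items":{"type":"number"}}}},"required":["rows"]}

```bash
mkdir -p pics; cat > h.py <<'E'
import numpy as np, cv2, pickle
from plant import manip
from scipy.spatial.transform import Rotation as Ro
def grab(n,save=None):
    f=manip.grab_frame(n)
    if save: cv2.imwrite('pics/'+save,f['img']); pickle.dump(f,open('pics/'+save+'.pkl','wb'))
    return f
def load(s): return pickle.load(open('pics/'+s+'.pkl','rb'))
def ray(f,u,v):
    K=np.array(f['mtx']);k=float(np.ravel(f['k1'])[0])
    p=cv2.undistortPoints(np.array([[[u,v]]],float),K,np.array([k,0,0,0.]))[0,0]
    R=np.array(f['R']);t=np.ravel(f['t'])
    d=R.T@np.array([p[0],p[1],1]);return -R.T@t,d/np.linalg.norm(d)
def plane(f,u,v,z):
    o,d=ray(f,u,v);return o+d*(z-o[2])/d[2]
def tri(a,b):
    A=0;B=0
    for o,d in(a,b):
        P=np.eye(3)-np.outer(d,d);A=A+P;B=B+P@o
    x=np.linalg.solve(A,B);return x,[np.linalg.norm((np.eye(3)-np.outer(d,d))@(x-o)) for o,d in(a,b)]
def proj(f,X):
    p,_=cv2.projectPoints(np.array(X,float).reshape(-1,1,3),cv2.Rodrigues(np.array(f['R']))[0],np.ravel(f['t']).astype(float),np.array(f['mtx']),np.array([float(np.ravel(f['k1'])[0]),0,0,0]))
    return p[:,0]
E
python3 - <<'E'
from h import *
a=grab('scene','s0.png');b=grab('top','t0.png')
cv2.imwrite('pics/st0.png',cv2.resize(np.vstack([a['img'],b['img']]),(480,600)))
s=manip.state();print(s,manip.tip_reach)
for f in(a,b):print(-np.array(f['R']).T@np.ravel(f['t']),f['k1'],f['mtx'])
E
```

```text
{'time': 0.1, 'joint_pos': array([-1.42202197e+00,  5.32875111e-02,  1.61415405e+00,  9.82764182e-06,
        1.47599683e+00, -1.19009087e-01]), 'joint_vel': array([ 1.39931380e-03, -4.13668046e-04, -1.51039877e-03, -1.65632883e-03,
       -2.63584881e-05, -1.07766691e-04]), 'joint_efforts': array([ 7.80731552e-04, -3.94904459e+01, -3.71361458e+01, -9.56718804e-05,
        3.95971758e-03, -1.00397975e-05]), 'tool_pos': array([ 0.16528335, -0.60215247,  0.22238961]), 'tool_rot': array([-9.22838383e-04,  9.91049527e-01,  1.33491510e-01, -8.84341170e-06]), 'contact_force': array([ 0.00838945, -0.63699237,  0.01977843]), 'ft_torque': array([ 0.03959517, -0.02889252,  0.03633396]), 'grasp_force': 0.0, 'gripper_width': 0.9984836080438518} 0.019
[0.00874176 0.74593966 0.62071668] 0.004791393136363729 [[385.75165563   0.         326.29210753]
 [  0.         385.75165563 205.53116262]
 [  0.           0.           1.        ]]
[ 0.4118524  -0.13104024  1.1231322 ] 9.481269905442527e-06 [[362.19720914   0.         318.73012632]
 [  0.         362.19720914 200.48675788]
 [  0.           0.           1.        ]]
```

View pics/s0.png

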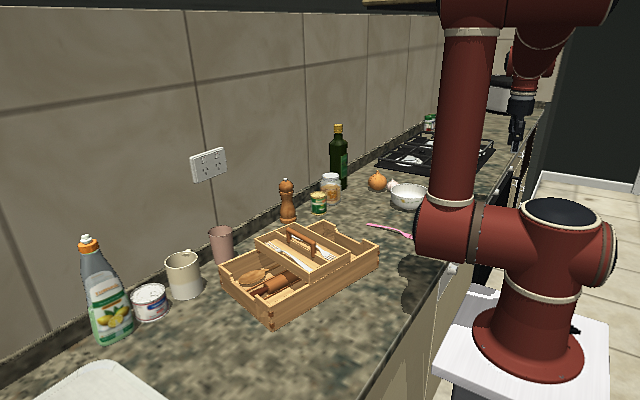

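View pics/t0.png

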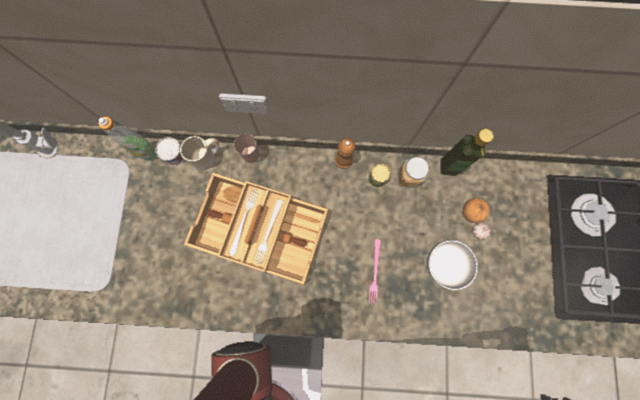

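Scene: the box is at about (300,275), tray across its middle, pin handle at (272,287), spoon at (250,278). In the top view the box runs from (185,245) to (328,208), the pin shows at (215,215) and (295,240), and the bar is at (255,225).

Possible mistakes for the pin: spoon (230,190), bar (255,225, brown), pepper mill (345,150). Chosen pin: the piece with dark handles at (215,215) and (295,240). The pink fork at (376,270) is left alone. I'll check this in one close crop.

```bash
python3 - <<'E'
from h import *
a=load('s0.png')['img'][215:335,210:390];b=load('t0.png')['img'][165:290,180:340]
A=cv2.resize(a,None,fx=4.4,fy=4.4,interpolation=cv2.INTER_CUBIC);B=cv2.resize(b,None,fx=4.7,fy=4.7,interpolation=cv2.INTER_CUBIC)
for I,u0,v0,s in((A,210,215,4.4),(B,180,165,4.7)):
  for u in range(u0,u0+180,20):cv2.putText(I,str(u),(int((u-u0)*s),8),0,.3,(0,0,255));cv2.line(I,(int((u-u0)*s),10),(int((u-u0)*s),16),(0,0,255))
  for v in range(v0+5,v0+130,20):cv2.putText(I,str(v),(8,int((v-v0)*s)),0,.3,(0,0,255));cv2.line(I,(0,int((v-v0)*s)),(7,int((v-v0)*s)),(0,0,255))
cv2.imwrite('pics/ca.png',A);cv2.imwrite('pics/cb.png',B)
E
```

```text
(no output)
```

View pics/ca.png

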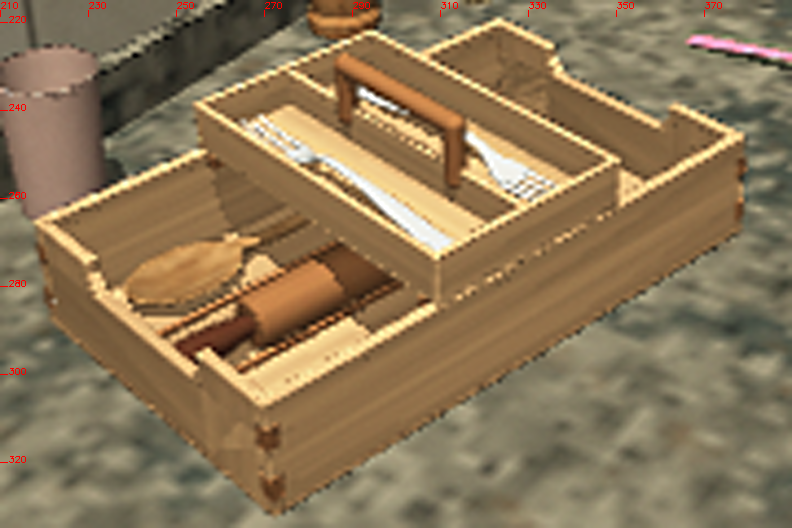

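View pics/cb.png

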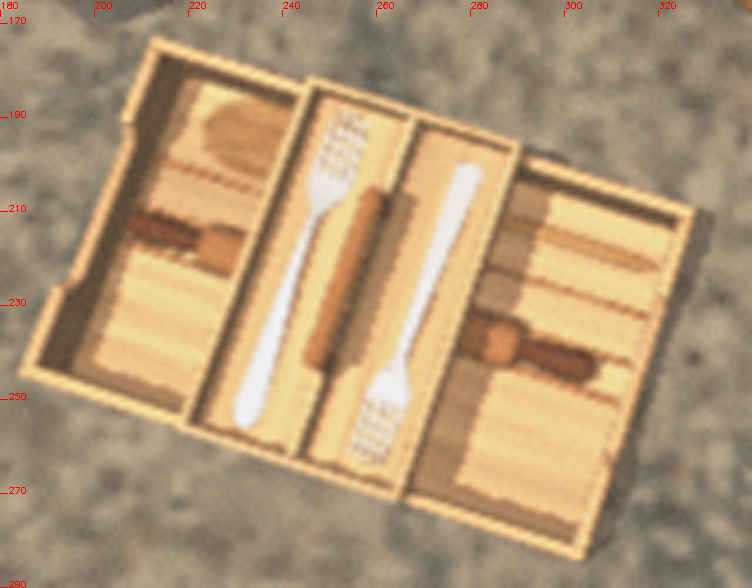

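The crops confirm the choice: the pin has two dark handles, with ends at top-view (207.7,212.2) and (307,243.7). The bar runs (260,205)–(246.8,243.1) in the top view and (287.3,228.2)–(314.5,243.4) in the scene view. The spoon lies toward the wall.

```bash
python3 - <<'E'
from h import *
np.set_printoptions(precision=4,suppress=True)
S=load('s0.png');T=load('t0.png')
def both(n,t,s):print(n,*tri(ray(T,*t),ray(S,*s)))
both('bar+x',(260,205),(287.3,228.2));both('bar-x',(246.8,243.1),(314.5,243.4))
both('boxBL',(184.3,244.8),(271.4,307));both('boxTL',(212.6,173.1),(218.6,265.5));both('boxBR',(304,283.7),(378.9,246.4))
both('pin joint L',(222.5,216.1),(266.8,288.2))
c=[plane(T,*p,.072)[:2] for p in((212.6,173.1),(327.4,210.1),(304,283.7),(184.3,244.8))]
c=np.array(c);ctr=c.mean(0);y=(c[0]+c[3]-c[1]-c[2]);L=np.linalg.norm(y)/2;y/=np.linalg.norm(y)
x=np.array([y[1],-y[0]]);print('box',ctr,'L',L,'W',np.linalg.norm(c[0]-c[3]),np.linalg.norm(c[1]-c[2]),'y',y,'x',x,'yaw',np.degrees(np.arctan2(x[1],x[0])))
def b(p):d=p[:2]-ctr;return np.array([d@x,d@y])
for n,p,z in(('pinL',(207.7,212.2),.024),('pinR',(307,243.7),.024),('jL',(222.5,216.1),.03),('jR',(291,239.5),.03),('bar+',(260,205),.128),('bar-',(246.8,243.1),.128)):
  P=plane(T,*p,z);print(n,P,b(P))
E
```

```text
bar+x [0.5955 0.0428 0.1298] [np.float64(0.0011612478891726281), np.float64(0.0011612478891724605)]
bar-x [0.4884 0.0692 0.1288] [np.float64(0.0002366979792395166), np.float64(0.00023669797923942082)]
boxBL [0.4751 0.2596 0.0714] [np.float64(0.0017506831076697948), np.float64(0.0017506831076697662)]
boxTL [0.695  0.2052 0.0701] [np.float64(0.0013562138467684557), np.float64(0.0013562138467684364)]
boxBR [ 0.3882 -0.0928  0.0673] [np.float64(0.0010412871794056363), np.float64(0.0010412871794056539)]
pin joint L [0.5711 0.171  0.0262] [np.float64(0.003293842322990327), np.float64(0.003293842322990297)]
box [0.5415 0.0568] L 0.363425289779116 W 0.22584028822996302 0.22199395518422954 y [0.2452 0.9695] x [ 0.9695 -0.2452] yaw -14.19585105297995
pinL [0.5834 0.2204 0.024 ] [0.0004 0.1689]
pinR [ 0.5065 -0.0914  0.024 ] [ 0.0023 -0.1522]
jL [0.5733 0.1719 0.03  ] [0.0026 0.1194]
jR [ 0.5155 -0.0425  0.03  ] [-0.0009 -0.1027]
bar+ [0.5968 0.0438 0.128 ] [0.0568 0.0009]
bar- [0.4886 0.0695 0.128 ] [-0.0544 -0.0006]
```

Request:
{"api": "move_arm", "payload": {
  "rows": [
    [2.69,-2.66,0,0,0,0,1],
    [2.69,-2.66,0,0,0,0,1],
    [2.69,-2.66,0,0,0,0,1],
    [2.69,-2.66,0,0,0,0,1],
    [2.69,-2.66,0,0,0,0,1],
    [2.69,-2.66,0,0,0,0,1],
    [2.69,-2.66,0,0,0,0,1],
    [2.69,-2.66,0,0,0,0,1],
    [2.69,-2.66,0,0,0,0,1],
    [2.69,-2.66,0,0,0,0,1],
    [2.69,-2.66,0,0,0,0,1],
    [2.69,-2.66,0,0,0,0,1],
    [2.69,-2.66,0,0,0,0,1],
    [2.69,-2.66,0,0,0,0,1],
    [2.69,-2.66,0,0,0,0,1],
    [2.69,-2.66,0,0,0,0,1],
    [2.69,-2.66,0,0,0,0,1],
    [2.69,-2.66,0,0,0,0,1],
    [2.69,-2.66,0,0,0,0,1],
    [2.69,-2.66,0,0,0,0,1]
  ]
}}

```text
time: 1.77
tool_pos: [0.5437, 0.0547, 0.223]
tool_rot: [0.0, 0.991, 0.134, -0.0]
contact_force: [0.3, -1.9, -0.6]
gripper_width: 1.001
grasp_force: 0.0
```

Request:
{"api": "move_arm", "payload": {
  "rows": [
    [0,0,0,0,0,5.9,1],
    [0,0,0,0,0,5.9,1],
    [0,0,0,0,0,5.9,1],
    [0,0,0,0,0,5.9,1],
    [0,0,0,0,0,5.9,1],
    [0,0,0,0,0,0,1],
    [0,0,0,0,0,0,1]
  ]
}}

```text
time: 2.35
tool_pos: [0.5432, 0.0527, 0.223]
tool_rot: [0.0, 0.993, -0.122, -0.0]
contact_force: [-0.3, 0.3, -0.5]
gripper_width: 1.0
grasp_force: 0.0
```

```bash
cat >> h.py <<'E'
def tool():
    s=manip.state();q=s['tool_rot'];R=Ro.from_quat([q[1],q[2],q[3],q[0]]).as_matrix();return np.array(s['tool_pos']),R,s
def todo(target,Rt=None):
    p,R,s=tool();print('t',s['time'],'pos',p.round(4),'shift tool cm',(R.T@(np.array(target)-p)*100).round(2))
    if Rt is not None:print('rotvec tool deg',np.degrees(Ro.from_matrix(R.T@Rt).as_rotvec()).round(2))
E
python3 - <<'E'
from h import *
bx=np.array([.9695,-.2452,0]);by=np.array([.2452,.9695,0])
Rt=np.array([bx,-by,[0,0,-1]]).T
todo([.542,.0565,.133],Rt)
f=grab('wrist','w1.png');print(f['R'],f['t'])
E
```

```text
t 2.35 pos [0.5432 0.0527 0.223 ] shift tool cm [-0.2  -0.34  9.  ]
rotvec tool deg [0.01 0.05 0.19]
[[-0.24200412 -0.97027406 -0.00150072]
 [-0.93331679  0.23236292  0.27372842]
 [-0.26524288  0.06764405 -0.96180585]] [0.18297396 0.45893464 0.51868226]
```

View pics/w1.png

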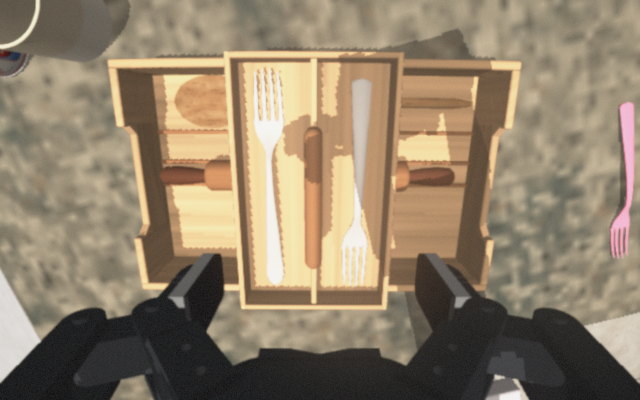

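The wrist view shows the box square on. The bar runs (314,127)–(313,268) between the open fingers, and the pin ends are at (160,176) and (455,176).

```bash
python3 - <<'E'
from h import *
np.set_printoptions(precision=4,suppress=True)
W=load('w1.png');T=load('t0.png')
print(tri(ray(W,314,128),ray(T,260,205)),tri(ray(W,313,267),ray(T,246.8,243.1)))
for p in((314,128),(313,267)):print('bar',plane(W,*p,.130))
for n,p,t in(('L',(160,176),(207.7,212.2)),('R',(455,176),(307,243.7)),('jR',(410,176),(291,238.5))):print(n,plane(W,*p,.024),tri(ray(W,*p),ray(T,*t)))
c=np.array([plane(W,*p,.072)[:2] for p in((109,61),(521,62),(146,289),(487,290))]);print(c,c.mean(0))
E
```

```text
(array([0.5975, 0.0436, 0.1261]), [np.float64(0.0005119548829539054), np.float64(0.0005119548829540102)]) (array([0.4885, 0.0707, 0.1282]), [np.float64(0.0011527021689795318), np.float64(0.0011527021689794871)])
bar [0.5979 0.0431 0.13  ]
bar [0.4892 0.0716 0.13  ]
L [0.5842 0.2241 0.024 ] (array([0.5836, 0.22  , 0.0292]), [np.float64(0.0014997290621528141), np.float64(0.001499729062152866)])
R [ 0.5055 -0.0917  0.024 ] (array([ 0.5061, -0.0912,  0.0257]), [np.float64(0.0002480532360787822), np.float64(0.0002480532360787669)])
jR [ 0.5174 -0.0432  0.024 ] (array([ 0.5186, -0.0422,  0.0285]), [np.float64(2.0869054004837947e-06), np.float64(2.086905400595187e-06)])
[[ 0.6962  0.2055]
 [ 0.6074 -0.1458]
 [ 0.4772  0.2591]
 [ 0.3887 -0.0921]] [0.5424 0.0567]
```

Request:
{"api": "move_arm", "payload": {
  "rows": [
    [0,-0.2,1.5,0,0,0,1],
    [0,-0.2,1.5,0,0,0,1],
    [0,0,1.5,0,0,0,1],
    [0,0,1.5,0,0,0,1],
    [0,0,1.5,0,0,0,1],
    [0,0,1.4,0,0,0,1],
    [0,0,0,0,0,0,1],
    [0,0,0,0,0,0,-0.3],
    [0,0,0,0,0,0,-0.6],
    [0,0,0,0,0,0,-1],
    [0,0,0,0,0,0,-1],
    [0,0,0,0,0,0,-1],
    [0,0,0,0,0,0,-1],
    [0,0,0,0,0,0,-1],
    [0,0,0,0,0,0,-1]
  ]
}}

```text
time: 3.65
tool_pos: [0.5445, 0.0566, 0.1346]
tool_rot: [-0.0, 0.992, -0.123, 0.0]
contact_force: [0.1, 0.4, -0.3]
gripper_width: -0.0
grasp_force: 0.0
```

```bash
python3 - <<'E'
from h import *
todo([.5424+.2452*.102,.0567+.9695*.102,.134])
E
```

```text
t 3.65 pos [0.5445 0.0566 0.1346] shift tool cm [ -0.2  -10.16   0.07]
```

```bash
python3 - <<'E'
from h import *
f=grab('scene','s2.png');w=grab('wrist','w2.png')
A=cv2.resize(f['img'][200:320,210:370],(640,480),interpolation=cv2.INTER_CUBIC)
cv2.imwrite('pics/c2.png',np.hstack([cv2.resize(A,(400,300)),cv2.resize(w['img'],(400,300))]))
p,R,s=tool();print(p,s['gripper_width'],manip.tip_reach,proj(f,[p,p+R[:,2]*.019]))
E
```

```text
[0.54438508 0.05656607 0.13450048] -0.0019276119000317016 0.019 [[299.14751861 233.55807175]
 [299.4962018  239.95304286]]
```

View pics/c2.png

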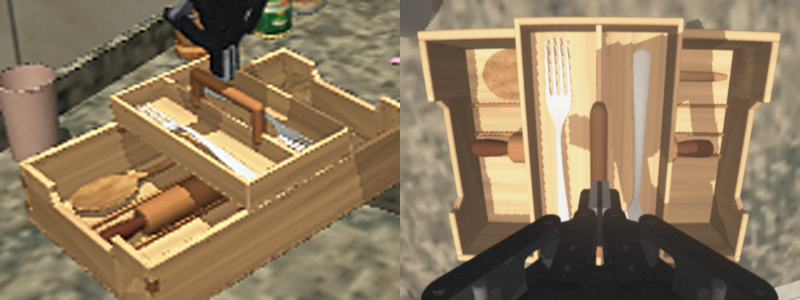

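The fingers closed with nothing between them. In the wrist view the fingertips, at about (320,243), sit over the bar, so they may have closed on top of it. I'll check the tip height by triangulation.

```bash
python3 - <<'E'
from h import *
np.set_printoptions(precision=4,suppress=True)
W=load('w2.png');S=load('s2.png');p,R,s=tool()
print('pred wrist',proj(W,[p+R[:,2]*d for d in(-.01,0,.01,.019)]))
print(tri(ray(W,320,243),ray(S,298.8,230)))
print('pred scene',proj(S,[p+R[:,2]*d for d in(-.02,-.01,0,.01,.019)]))
print('bar scene proj', proj(S,[[.5975,.0436,.128],[.4885,.0707,.128]]))
a=cv2.resize(S['img'][205:265,270:350],(640,480),interpolation=cv2.INTER_CUBIC)
b=cv2.resize(W['img'][190:390,240:400],(384,480),interpolation=cv2.INTER_CUBIC)
c=np.hstack([a,b]);cv2.imwrite('pics/c3.png',cv2.resize(c,(800,375)))
E
```

```text
pred wrist [[319.1889 260.1478]
 [319.2167 251.2802]
 [319.2414 243.3883]
 [319.2615 236.994 ]]
(array([0.5499, 0.0531, 0.1411]), [np.float64(0.0019142004680556142), np.float64(0.0019142004680556813)])
pred scene [[298.7742 226.7137]
 [298.9617 230.1505]
 [299.1475 233.5581]
 [299.3317 236.9367]
 [299.4962 239.953 ]]
bar scene proj [[286.134  228.6508]
 [314.042  243.9008]]
```

View pics/c3.png

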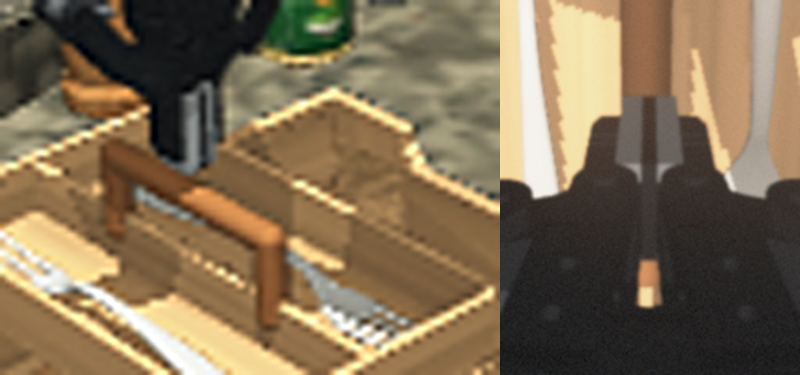

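The close view shows both fingertips resting on top of the bar: no finger is in front of it in the scene view, and the pads cover it in the wrist view. The tips stand less far ahead of the TCP than stated. I'll reopen, go about 11 mm lower and close again.

Request:
{"api": "move_arm", "payload": {
  "rows": [
    [0,0,-1.5,0,0,0,-1],
    [0,0,-1.5,0,0,0,1],
    [0,0,0,0,0,0,1],
    [0,0,0,0,0,0,1],
    [0,0,0,0,0,0,1],
    [0,0,0,0,0,0,1],
    [0,0,0,0,0,0,1],
    [0,0,1.4,0,0,0,1],
    [0,0,1.4,0,0,0,1],
    [0,0,1.3,0,0,0,1],
    [0,0,0,0,0,0,1],
    [0,0,0,0,0,0,1]
  ]
}}

```text
time: 4.75
tool_pos: [0.5434, 0.0566, 0.122]
tool_rot: [0.0, 0.992, -0.123, -0.001]
contact_force: [-0.0, -0.1, -0.3]
gripper_width: 1.002
grasp_force: 0.0
```

```bash
python3 - <<'E'
from h import *
f=grab('scene','s4.png');w=grab('wrist','w4.png');p,R,s=tool();print(s['time'],p,s['contact_force'],s['gripper_width'])
a=cv2.resize(f['img'][205:265,270:350],(480,360),interpolation=cv2.INTER_CUBIC)
b=cv2.resize(w['img'],(320,200))
b=np.vstack([b,np.zeros((160,320,3),np.uint8)])
cv2.imwrite('pics/c4.png',np.hstack([a,b]))
E
```

```text
4.85 [0.54475375 0.05657287 0.12399738] [-0.2695243   0.75729644 -0.33540939] 0.9969611673225657
```

View pics/c4.png

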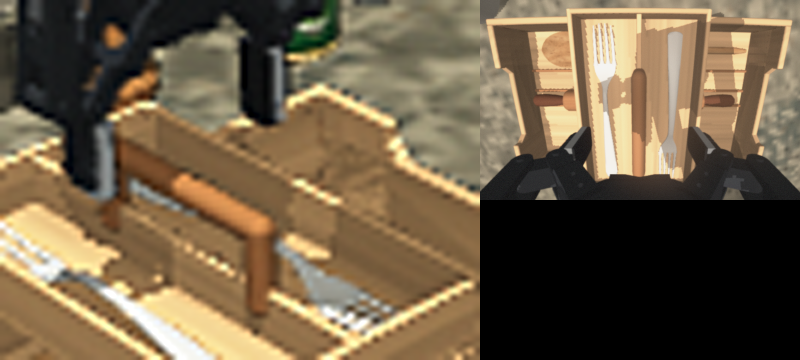

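Both fingers now straddle the bar. In the scene view the finger tips are at about (287.5,237.5) and (315,224.7). I'll work out the actual tip height.

```bash
python3 - <<'E'
from h import *
np.set_printoptions(precision=1,suppress=True)
S=load('s4.png');W=load('w4.png');p=np.array([.5445,.0566,.1235]);R=tool()[1]
for d in(-.015,-.005,.006,.012):
  print(d*1000,'tipz',p[2]-d,*[proj(S,[p+R@[x,sy*.0425,d] for x in(-.011,.011)]).round(1).tolist() for sy in(-1,1)],'W',proj(W,[p+R@[.011,sy*.0425,d] for sy in(-1,1)]).round(1).tolist())
g=cv2.resize(S['img'][210:250,275:325],(800,640),interpolation=cv2.INTER_CUBIC)[:600]
w=W['img'];cv2.imwrite('pics/c5.png',cv2.resize(w[220:400,150:500],(800,411),interpolation=cv2.INTER_CUBIC))
E
```

```text
-15.0 tipz 0.1385 [[288.6, 239.6], [283.2, 236.5]] [[314.2, 228.1], [308.7, 225.3]] W [[224.6, 242.4], [413.4, 242.5]]
-5.0 tipz 0.1285 [[288.9, 243.1], [283.5, 239.9]] [[314.3, 231.4], [308.9, 228.6]] W [[230.4, 234.2], [407.6, 234.3]]
6.0 tipz 0.1175 [[289.1, 246.9], [283.8, 243.7]] [[314.5, 235.0], [309.0, 232.2]] W [[236.0, 226.2], [402.1, 226.3]]
12.0 tipz 0.1115 [[289.3, 248.9], [283.9, 245.7]] [[314.5, 237.0], [309.1, 234.1]] W [[238.8, 222.3], [399.3, 222.3]]
```

The tips sit about 17 mm behind the TCP when open, and about 4 mm behind when shut. That is roughly 23 mm less reach than stated, and it agrees with the first miss. Going 13 mm lower.

Request:
{"api": "move_arm", "payload": {
  "rows": [
    [0,0,0.7,0,0,0,1],
    [0,0,0.6,0,0,0,1],
    [0,0,0,0,0,0,1],
    [0,0,0,0,0,0,0],
    [0,0,0,0,0,0,-1],
    [0,0,0,0,0,0,-1],
    [0,0,0,0,0,0,-1],
    [0,0,0,0,0,0,-1],
    [0,0,0,0,0,0,-1],
    [0,0,0,0,0,0,-1]
  ]
}}

```text
time: 5.68
tool_pos: [0.5446, 0.0567, 0.1109]
tool_rot: [-0.0, 0.992, -0.123, 0.0]
contact_force: [-0.1, 0.3, 1.8]
gripper_width: 0.134
grasp_force: 58.5
```

Gripped the bar. Now I'll slide the tray 102 mm toward box +y.

Request:
{"api": "move_arm", "payload": {
  "rows": [
    [0,-0.3,0,0,0,0,-1],
    [0,-0.6,0,0,0,0,-1],
    [0,-1,0,0,0,0,-1],
    [0,-1,0,0,0,0,-1],
    [0,-1,0,0,0,0,-1],
    [0,-1,0,0,0,0,-1],
    [0,-1,0,0,0,0,-1],
    [0,-1,0,0,0,0,-1],
    [0,-1,0,0,0,0,-1],
    [0,-1,0,0,0,0,-1],
    [0,-0.6,0,0,0,0,-1],
    [0,-0.4,0,0,0,0,-1],
    [0,-0.3,0,0,0,0,-1],
    [0,0,0,0,0,0,-1],
    [0,0,0,0,0,0,-1],
    [0,0,0,0,0,0,-1]
  ]
}}

```text
time: 7.02
tool_pos: [0.5697, 0.1563, 0.111]
tool_rot: [-0.001, 0.992, -0.123, 0.0]
contact_force: [-0.2, 0.2, 5.3]
gripper_width: 0.135
grasp_force: 59.0
```

Request:
{"api": "move_arm", "payload": {
  "rows": [
    [0,0,0,0,0,0,0],
    [0,0,0,0,0,0,1],
    [0,0,0,0,0,0,1],
    [0,0,0,0,0,0,1],
    [0,0,0,0,0,0,1],
    [0,0,-2,0,0,0,1],
    [0,0,-3,0,0,0,1],
    [0,0,-3,0,0,0,1],
    [0,0,-3,0,0,0,1],
    [0,2,0,0,0,0,1],
    [0,3,0,0,0,0,1],
    [0,3,0,0,0,0,1],
    [0,3,0,0,0,0,1],
    [0,3,0,0,0,0,1],
    [0,2,0,0,0,0,1]
  ]
}}

```text
time: 8.27
tool_pos: [0.5294, -0.0016, 0.2204]
tool_rot: [0.0, 0.992, -0.124, -0.0]
contact_force: [-0.3, 0.2, -0.4]
gripper_width: 1.002
grasp_force: 0.0
```

Request:
{"api": "move_arm", "payload": {
  "rows": [
    [0,0,0,0,0,-6,1],
    [0,0,0,0,0,-6,1],
    [0,0,0,0,0,-6,1],
    [0,0,0,0,0,-6,1],
    [0,0,0,0,0,-6,1],
    [0,0,0,0,0,-6,1],
    [0,0,0,0,0,-6,1],
    [0,0,0,0,0,-6,1],
    [0,0,0,0,0,-6,1],
    [0,0,0,0,0,-6,1],
    [0,0,0,0,0,-6,1],
    [0,0,0,0,0,-6,1],
    [0,0,0,0,0,-6,1],
    [0,0,0,0,0,-6,1],
    [0,0,0,0,0,-6,1],
    [0,0,0,0,0,0,1],
    [0,0,0,0,0,0,1]
  ]
}}

```text
time: 9.68
tool_pos: [0.5301, 0.0004, 0.2203]
tool_rot: [-0.0, 0.79, 0.614, -0.0]
contact_force: [0.3, 0.2, 0.5]
gripper_width: 0.999
grasp_force: 0.0
```

```bash
python3 - <<'E'
from h import *
bx=np.array([.9695,-.2452,0]);by=np.array([.2452,.9695,0])
Rt=np.array([by,bx,[0,0,-1]]).T
c=np.array([.5424,.0567,0])
todo(c-by*.06+[0,0,.1],Rt)
w=grab('wrist','w6.png');t=grab('top','t6.png')
cv2.imwrite('pics/c6.png',np.hstack([cv2.resize(w['img'],(480,300)),cv2.resize(t['img'][165:290,180:340],(320,250)).repeat(1,0)[:300] if 0 else cv2.resize(t['img'][165:290,180:340],(320,300))]))
E
```

```text
t 9.6833 pos [5.301e-01 4.000e-04 2.203e-01] shift tool cm [-0.24 -0.19 12.03]
rotvec tool deg [-0.01 -0.01 -0.12]
```

View pics/c6.png

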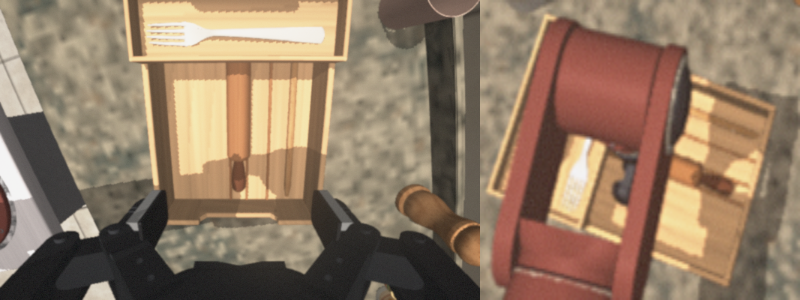

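The tray is at the +y end and the small fork is in place. The pin is exposed: its roller enters under the tray at wrist (317,85) and its right end is at (316,253).

```bash
python3 - <<'E'
from h import *
np.set_printoptions(precision=4,suppress=True)
W=load('w6.png');bx=np.array([.9695,-.2452,0]);by=np.array([.2452,.9695,0]);c=np.array([.5424,.0567,0]);p,R,s=tool()
# wood-red hue mask rows for the roller axis
hsv=cv2.cvtColor(W['img'],cv2.COLOR_BGR2HSV)
for v in(110,150,180,200):
  print(v,[(u,hsv[v,u].tolist()) for u in range(292,344,6)])
for u,v in((317,90),(317,200),(316,255)):
  P=plane(W,u,v,.024);print(P,'box',(P-c)@bx,(P-c)@by,'tool',R.T@(P-p))
w=W['img'][80:320,200:440];cv2.imwrite('pics/c7.png',cv2.resize(w,(600,600),interpolation=cv2.INTER_CUBIC))
E
```

```text
110 [(292, [21, 81, 245]), (298, [23, 76, 245]), (304, [13, 132, 190]), (310, [13, 131, 216]), (316, [12, 131, 218]), (322, [13, 130, 217]), (328, [12, 131, 187]), (334, [13, 115, 158]), (340, [21, 80, 244])]
150 [(292, [20, 86, 244]), (298, [22, 76, 245]), (304, [12, 134, 190]), (310, [13, 132, 217]), (316, [12, 131, 220]), (322, [12, 132, 218]), (328, [12, 132, 182]), (334, [13, 113, 179]), (340, [22, 78, 245])]
180 [(292, [21, 84, 244]), (298, [22, 79, 245]), (304, [13, 133, 186]), (310, [13, 134, 215]), (316, [13, 133, 219]), (322, [13, 133, 219]), (328, [12, 133, 177]), (334, [14, 108, 193]), (340, [23, 76, 245])]
200 [(292, [21, 84, 244]), (298, [21, 81, 245]), (304, [12, 129, 184]), (310, [13, 136, 214]), (316, [13, 133, 219]), (322, [13, 134, 219]), (328, [12, 131, 173]), (334, [15, 109, 201]), (340, [22, 78, 244])]
[0.5497 0.0864 0.024 ] box -0.00019078837292238644 0.030622100592118836 tool [ 0.0882 -0.0023  0.1964]
[ 0.5209 -0.0258  0.024 ] box -0.000618405361827265 -0.08530215669690784 tool [-0.0277 -0.0025  0.1964]
[ 0.5032 -0.0899  0.024 ] box -0.0020362512286039858 -0.1517404679634882 tool [-0.0941 -0.0039  0.1964]
```

Request:
{"api": "move_arm", "payload": {
  "rows": [
    [-0.2,-0.12,2.5,0,0,0,1],
    [-0.2,-0.12,2.5,0,0,0,1],
    [0,0,2.5,0,0,0,1],
    [0,0,2.5,0,0,0,1],
    [0,0,2.5,0,0,0,1],
    [0,0,2.0,0,0,0,1],
    [0,0,1.5,0,0,0,1],
    [0,0,0,0,0,0,1]
  ]
}}

```text
time: 10.45
tool_pos: [0.5238, -0.0025, 0.0564]
tool_rot: [-0.003, 0.789, 0.614, -0.003]
contact_force: [-1.1, 1.0, 0.1]
gripper_width: 0.997
grasp_force: 0.0
```

Request:
{"api": "move_arm", "payload": {
  "rows": [
    [0,0,1,0,0,0,1],
    [0,0,1,0,0,0,1],
    [0,0,1,0,0,0,1],
    [0,0,0,0,0,0,1]
  ]
}}

```text
time: 10.78
tool_pos: [0.5256, -0.0028, 0.0286]
tool_rot: [-0.001, 0.789, 0.614, -0.001]
contact_force: [-0.9, 0.2, -0.8]
gripper_width: 0.996
grasp_force: 0.0
```

Request:
{"api": "move_arm", "payload": {
  "rows": [
    [0,0,0.7,0,0,0,1],
    [0,0,0.7,0,0,0,1],
    [0,0,0.5,0,0,0,1],
    [0,0,0,0,0,0,1],
    [0,0,0,0,0,0,0.4],
    [0,0,0,0,0,0,0],
    [0,0,0,0,0,0,-0.3]
  ]
}}

```text
time: 11.37
tool_pos: [0.5273, -0.003, 0.012]
tool_rot: [0.0, 0.789, 0.615, 0.0]
contact_force: [-0.5, 0.1, -0.7]
gripper_width: 0.605
grasp_force: 0.0
```

Request:
{"api": "move_arm", "payload": {
  "rows": [
    [0,0,0,0,0,0,-1],
    [0,0,0,0,0,0,-1],
    [0,0,0,0,0,0,-1],
    [0,0,0,0,0,0,-1],
    [0,0,0,0,0,0,-1],
    [0,0,0,0,0,0,-1]
  ]
}}

```text
time: 11.87
tool_pos: [0.5277, -0.0031, 0.0123]
tool_rot: [0.001, 0.789, 0.615, 0.0]
contact_force: [0.0, 0.4, 4.9]
gripper_width: 0.367
grasp_force: 59.7
```

The pin is gripped: opening is about 31 mm, force 60 N. Next I'll raise the right end, tilting 10° about the far end.

Request:
{"api": "move_arm", "payload": {
  "rows": [
    [0,0,-0.42,0,-1,0,-1],
    [-0.01,0,-0.42,0,-1,0,-1],
    [-0.02,0,-0.42,0,-1,0,-1],
    [-0.02,0,-0.42,0,-1,0,-1],
    [-0.03,0,-0.42,0,-1,0,-1],
    [-0.04,0,-0.42,0,-1,0,-1],
    [-0.04,0,-0.42,0,-1,0,-1],
    [-0.05,0,-0.42,0,-1,0,-1],
    [-0.06,0,-0.42,0,-1,0,-1],
    [-0.07,0,-0.42,0,-1,0,-1],
    [0,0,0,0,0,0,-1]
  ]
}}

```text
time: 12.78
tool_pos: [0.5277, -0.0026, 0.0547]
tool_rot: [0.054, 0.786, 0.613, -0.069]
contact_force: [0.4, -0.1, -0.8]
gripper_width: 0.369
grasp_force: 59.6
```

```bash
python3 - <<'E'
from h import *
np.set_printoptions(precision=4,suppress=True)
p,R,s=tool();print(s['time'],p,R,s['contact_force'],s['ft_torque'],s['gripper_width'])
f=grab('scene','s8.png');w=grab('wrist','w8.png')
a=cv2.resize(f['img'][190:340,210:410],(480,360),interpolation=cv2.INTER_CUBIC);b=cv2.resize(w['img'],(320,200))
cv2.imwrite('pics/c8.png',np.hstack([a,np.vstack([b,np.zeros((160,320,3),np.uint8)])]))
E
```

```text
12.7833 [ 0.5277 -0.0026  0.0547] [[ 0.2403  0.9698 -0.041 ]
 [ 0.9549 -0.2437 -0.1694]
 [-0.1743  0.0016 -0.9847]] [ 0.398  -0.0993 -0.7567] [ 0.0296 -0.0134  0.0221] 0.3685059177568196
```

View pics/c8.png

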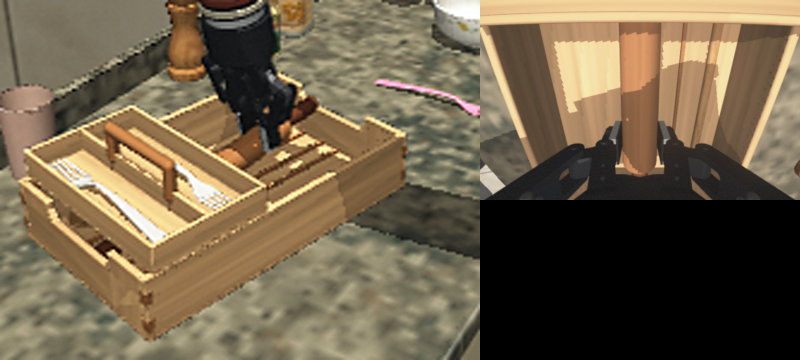

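The picture shows the pin slanted with its right end up, at about scene crop (305,105). The tray is at the +y end with its cutlery in it, and nothing is pressing. Next I'll draw the pin out along its own axis.

Request:
{"api": "move_arm", "payload": {
  "rows": [
    [-0.4,0,0,0,0,0,-1],
    [-0.8,0,0,0,0,0,-1],
    [-1,0,0,0,0,0,-1],
    [-1,0,0,0,0,0,-1],
    [-1,0,0,0,0,0,-1],
    [-1,0,0,0,0,0,-1]
  ]
}}

```text
time: 13.38
tool_pos: [0.514, -0.0541, 0.0629]
tool_rot: [0.054, 0.786, 0.612, -0.069]
contact_force: [0.5, 0.7, -2.0]
gripper_width: 0.369
grasp_force: 59.6
```

Request:
{"api": "move_arm", "payload": {
  "rows": [
    [-1,0,0,0,0,0,-1],
    [-1,0,0,0,0,0,-1],
    [-1,0,0,0,0,0,-1],
    [-1,0,0,0,0,0,-1],
    [-1,0,0,0,0,0,-1],
    [-1,0,0,0,0,0,-1],
    [-1,0,0,0,0,0,-1],
    [-1,0,0,0,0,0,-1],
    [-1,0,0,0,0,0,-1],
    [-1,0,0,0,0,0,-1],
    [-1,0,0,0,0,0,-1],
    [-1,0,0,0,0,0,-1],
    [-0.6,0,0,0,0,0,-1],
    [0,0,0,0,0,0,-1]
  ]
}}

```text
time: 14.55
tool_pos: [0.4839, -0.1743, 0.085]
tool_rot: [0.054, 0.786, 0.612, -0.069]
contact_force: [-0.1, -1.1, -1.6]
gripper_width: 0.371
grasp_force: 59.6
```

```bash
python3 - <<'E'
from h import *
np.set_printoptions(precision=4,suppress=True)
p,R,s=tool();print(s['time'],p,s['contact_force'],s['ft_torque'],s['gripper_width'],s['joint_pos'])
bx=np.array([.9695,-.2452,0]);by=np.array([.2452,.9695,0]);c=np.array([.5424,.0567,0])
G=p-R[:,2]*.012;
for n,d in(('far',.2296),('near',-.0904)):
  P=G+R[:,0]*d;print(n,'box',(P-c)@bx,(P-c)@by,P[2])
# measured: dark handle/roller pixels via top and scene views near predictions
t=grab('top','t9.png');f=grab('scene','s9.png')
F=G+R[:,0]*.2296;print(proj(t,[F,G-R[:,0]*.0904]),proj(f,[F,G-R[:,0]*.0904]))
for nm,I in(('t',t),('s',f)):
  hsv=cv2.cvtColor(I['img'],cv2.COLOR_BGR2HSV)
  m=cv2.inRange(hsv,(0,110,35),(14,255,125))
  n,l,st,ce=cv2.connectedComponentsWithStats(m)
  print(nm,[(st[i].tolist()) for i in range(1,n) if st[i][4]>25])
E
```

```text
14.55 [ 0.4839 -0.1743  0.085 ] [-0.0511 -1.0888 -1.5817] [0.0174 0.0028 0.0073] 0.3711353220287187 [-0.3939 -0.0846  1.9978 -0.1851  1.2079 -0.0812]
far box 0.00014529724454136325 -0.010091267986363665 0.05689319400325897
near box -0.00014535863633513557 -0.3252195345342046 0.11256529537907056
[[260.8622 228.3585]
 [365.4507 260.697 ]] [[303.9786 257.8004]
 [380.6835 203.7251]]
t [[337, 152, 16, 14, 91], [194, 205, 156, 195, 1954], [250, 251, 87, 149, 1650], [343, 252, 22, 10, 54], [290, 287, 18, 11, 30], [269, 386, 21, 14, 61], [154, 393, 17, 7, 43]]
s [[327, 0, 313, 298, 28882], [279, 186, 15, 21, 101], [372, 202, 11, 10, 44], [302, 211, 63, 49, 307], [92, 242, 7, 9, 27], [254, 245, 25, 24, 57], [437, 246, 147, 138, 6386], [316, 248, 29, 17, 52], [495, 265, 32, 8, 111]]
```

Both views put the near end where predicted: top view (365,261) and scene view (381,204). So the pin hasn't slipped, and its far end is 43 mm clear of the tray edge. Lifting straight up.

Request:
{"api": "move_arm", "payload": {
  "rows": [
    [-0.1,0,-0.6,0,0,0,-1],
    [-0.21,0,-1.2,0,0,0,-1],
    [-0.21,0,-1.2,0,0,0,-1],
    [-0.21,0,-1.2,0,0,0,-1],
    [-0.21,0,-1.2,0,0,0,-1],
    [-0.21,0,-1.2,0,0,0,-1],
    [-0.21,0,-1.2,0,0,0,-1],
    [-0.21,0,-1.2,0,0,0,-1],
    [-0.21,0,-1.2,0,0,0,-1],
    [-0.21,0,-1.2,0,0,0,-1],
    [-0.21,0,-1.2,0,0,0,-1],
    [-0.21,0,-1.2,0,0,0,-1],
    [-0.21,0,-1.2,0,0,0,-1],
    [-0.1,0,-0.6,0,0,0,-1],
    [0,0,0,0,0,0,-1],
    [0,0,0,0,0,0,-1],
    [0,0,0,0,0,0,-1],
    [0,0,0,0,0,0,-1]
  ]
}}

```text
time: 16.15
tool_pos: [0.4836, -0.1725, 0.2418]
tool_rot: [0.053, 0.786, 0.612, -0.069]
contact_force: [-0.1, 0.5, -1.3]
gripper_width: 0.365
grasp_force: 59.7
```

```bash
python3 - <<'E'
from h import *
np.set_printoptions(precision=4,suppress=True)
p,R,s=tool();print(s['time'],p,s['contact_force'],s['gripper_width'],s['grasp_force'],abs(s['joint_vel']).max())
G=p-R[:,2]*.012;E=np.array([G+R[:,0]*.2296,G-R[:,0]*.0904]);print(E)
t=grab('top','t10.png');f=grab('scene','s10.png')
for nm,I in(('t',t),('s',f)):
  P=proj(I,E);print(nm,P)
  hsv=cv2.cvtColor(I['img'],cv2.COLOR_BGR2HSV);m=cv2.inRange(hsv,(0,90,30),(16,255,230))
  for q in P:
    u,v=q.round().astype(int);w=m[max(v-14,0):v+15,u-14:u+15];ys,xs=np.nonzero(w)
    print(len(xs),(xs.min()+u-14,xs.max()+u-14,ys.min()+v-14,ys.max()+v-14) if len(xs) else None)
# fixed objects: change of pictures at bowl, tumbler
for nm,a,boxs in(('t',t,((425,490,235,295),(230,262,130,165))),('s',f,((205,235,222,262),(385,428,180,212)))):
  o=load(nm+'0.png')['img']
  for u0,u1,v0,v1 in boxs:print(nm,np.abs(o[v0:v1,u0:u1].astype(int)-a['img'][v0:v1,u0:u1]).mean())
E
```

```text
16.15 [ 0.4836 -0.1725  0.2418] [-0.0506  0.546  -1.3259] 0.3645124846584564 59.69150930643082 0.0011091559487771076
[[ 0.5394  0.0488  0.2138]
 [ 0.4624 -0.2568  0.2692]]
t [[250.5224 220.5489]
 [373.3153 257.8505]]
535 (np.int64(237), np.int64(265), np.int64(207), np.int64(235))
113 (np.int64(359), np.int64(372), np.int64(250), np.int64(260))
s [[301.1092 205.0098]
 [382.7191 155.5828]]
337 (np.int64(287), np.int64(315), np.int64(191), np.int64(219))
108 (np.int64(371), np.int64(384), np.int64(153), np.int64(170))
t 6.0770940170940175
t 5.5
s 10.502222222222223
s 9.09641472868217
```

```bash
python3 -c "
from plant import manip
print(manip.job_done())"
```

```text
the job is handed in; nothing more can be done
None
```

The job is handed in: the arm is holding the rolling pin still in the air, its lowest point about 0.20 m up (bar top 0.135 m), after sliding the top tray about 103 mm to the box's +y end and drawing the pin out right end first; I didn't re-check the cutlery and spoon by picture after the pin came out.

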